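# Front up a row of screw cartons and close the shelf divider

### The arm

A 7-joint arm with a two-finger parallel gripper is mounted at the origin on the work surface. World frame = base frame: x ahead of the robot, y to its left, z up, the work surface at z = 0. Lengths are in m, angles in rad, forces in N, time in s.
With the tool pointing down it reaches from about 0.4 to 0.875 m from the base axis. Payload 19.3 kg.
Tool frame: the origin (TCP) lies midway between the tips of the shut fingers; the grasp point (between the pads) lies 19 mm behind it (bot.pinch_z is the distance from the TCP to the grasp point, in m); z points along the fingers, y is the direction in which the jaws open and shut (so a half turn about z gives the same grasp; the last joint's range is limited). The gripper opens to 85 mm and grips with 20 to 120 N. Pads are 22 mm wide; open, the fingers measure 114 mm over their backs; the gripper's body (76 mm by 85 mm) begins 54 mm behind the grasp point. The pads swing forward as they close: fully open they stand 13 mm farther back than shut.
Start: joints at [1.203, 0.521, -0.036, 1.599, 0.021, 1.021, -0.113], TCP at [0.183, -0.597, 0.231] pointing down, gripper open.
Joint ranges: [-2.91, 2.91], [-0.3, 2.13], [-1.5, 1.42], [0.17, 2.43], [-1.26, 4.41], [0.16, 1.93], [-2.52, 2.52]. Speed limits (rad/s): [1.89, 1.89, 2.39, 2.39, 3.01, 3.01, 3.01].

### API

Orientations are given as [roll, pitch, yaw] about the fixed x, y, z axes, in that order (R = Rz(yaw) Ry(pitch) Rx(roll)).
In Python, from workcell import bot gives the robot as it stands. The module is installed in compiled form; this text tells all that it offers.
- The arm moves only by the tool move_arm, never from a script. Its argument "moves" is text: rows parted by semicolons, each of 4 numbers parted by spaces: the shift along the tool's x, y, z in mm, then the turn about the tool's z in rad. In form: dx dy dz yaw; .... A call has exactly 10 rows; each row is the pose to reach, as a shift and turn from the pose commanded when the call began, along the tool's axes at that moment; what a row does not reach only later rows make up. A row lasts 1/12 s, in which the tool goes at most 41.7 mm and 7.16 degrees, less where a joint would pass 70% of its speed; a pose out of reach is approached as far as the arm can. A call with a gripper value outside its range is refused whole. "grip" is the opening, from 0 (shut) to 1 (fully open), set as the call begins (left out, the last holds). The fingers move at their own pace and stop on an object; "grip_force" is the grip in N (left out, the last holds). Time passes only in rows, so rows that repeat a pose let the fingers close, or fill a call up. It gives the time, the measured TCP pose, the force and the opening at its end, in the units of the state.
- bot.observe(): the state, without advancing time (a new reading comes with each control period).
- bot.grab_frame(name): name is "scene" or "side" or "wrist"; returns a dict with "frame" (384x512x3 uint8, red, green, blue), "z_map" (384x512 float32, m along the optical axis (not along the pixel's ray), 0 where there is no reading), "K" (3x3 intrinsics, pixels), "eye" and "attitude" of the camera in the world. Camera axes: x right, y up, looking along -z (the intrinsics and any distortion apply to the point x, -y, -z); pixel columns grow to the right and rows downward; lengths in m; the calibration is good to about 2 mm. A picture is of the moment at which its call begins.
- bot.job_done(): hands the job in, once; it reports no verdict.
Trained networks look in a picture, given as the dict that the camera call returned (one of the last four; its "shot" number tells which), for a name from the list of things; names that differ only in an ending like _2 or _b are one class to them, and where a whole thing is asked for, a point or a joint stands for the part that bears it (a point fixed in the world has none). Each returns a list of dicts, best first, with "conf" (0 to 1); they miss things now and then, are a little off and sometimes report something else, mostly with a low value. They report only what shows in the picture. A call takes as long as a camera call.
- bot.search_frame(picture, label): "at" ([column, row] in pixels, amid what is visible of it).
- bot.pinpoint(picture, label): "at" ([column, row] in pixels: a listed point, or the origin of a listed thing).
The state is a dict: "clock": time; "qpos": joint angles; "qd": joint speeds; "joint_efforts": joint torques, N m; "position": TCP position; "tool_rot": TCP orientation; "force": force on the tool from outside, world axes, zero at the start; "moment": the same for the moment, N m; "grip_width": finger opening in m.
Only numpy, scipy, OpenCV 4.12 (cv2) and the standard library are available. Lean on these libraries where they do the work, as an engineer would, in place of code of your own. Each camera call takes 0.05 s, during which the arm holds its last target. There are 200 camera calls.

### The job

Front up the two cartons on the shop shelf: with the fingertips, push the row forward along its lane until the front carton stands against the clear front fence and the rear carton against it. Slide the loose divider on the right of the row sideways until it stands close against both cartons, so that they are snug and square between the two dividers with no more than a few millimetres of play. Only push: do not pick up or tip the cartons, leave the neighbouring stock where it is, and finish with the hand clear.

Things in the scene. Friction and masses are not known exactly. Their poses are not given: they have to be found in the camera images.
- shelf: Steel shop shelf fixed on the counter, 370 mm deep (x), 1000 mm wide (y), deck top 30 mm above the counter. Origin at the centre of its underside; x from its front edge (near the robot) to its back, y left, z up. Clear yellowish fence along the front, 70 mm high above the deck; end panels 55 mm, back upturn 22 mm high. More cartons fill both ends.
- fence_mid (a point): Point on the deck at the foot of the front fence's inner face, half-way along it, 179 mm in front of the shelf's origin. The fence is the stop for the front carton. Axes as the shelf's.
- fixed_face (a point): Fixed divider, left (+y) side of the lane: milky plastic sheet 4 mm thick, 55 mm high, upright on the deck from the fence nearly to the back. Does not move. The point is on its face towards the lane, at deck height, 179 mm behind the fence's inner face. Axes as the shelf's.
- loose_face (a point): Loose divider, right (-y) side of the lane: a like sheet that only slides sideways, staying parallel. The point is on its face towards the lane, at deck height, 179 mm behind the fence's inner face; its outer face is 4 mm further right, with the deck empty for 70 mm or more beyond: room to push it from outside. Axes as the shelf's.
- loose_divider (a joint): Sideways slide of the loose divider in m; grows as it moves left (+y) and narrows the lane. Clear width of the lane = 0.118 minus this value, so it is 0.054 when the sheets just touch both sides of 64 mm cartons standing square. About 2 N to move; stays where it is left.
- front_carton_mid (a point): Centre (28 mm above the deck) of the carton nearer the fence: closed cardboard carton of screws, 76 mm deep (x) by 64 mm wide (y) by 56 mm high, about 0.3 kg, loose on the deck in the lane, set back from the fence and a little turned. Axes along its sides, x towards the back of the shelf, z up.
- rear_carton_mid (a point): Centre (28 mm above the deck) of the second carton, of the same size and look, behind the first in the same lane with a gap between, a little turned. Behind it the lane is empty to the back of the shelf. Axes as for the front carton.
- padlock: Brass padlock lying flat, body 46 by 52 by 24 mm, neighbouring stock; not to be disturbed. Origin at the centre of the underside of its brass body.
- tape_roll: Grey roll of tape lying flat, 90 mm across, 48 mm high; neighbouring stock, not to be disturbed. Origin at the centre of its underside.
- glue_jar: Small jar with a lid, 60 mm across, 66 mm high; neighbouring stock, not to be disturbed. Origin at the centre of its underside.
- butt_hinge: Steel butt hinge lying open and flat, 90 by 70 mm, 10 mm high; neighbouring stock, not to be disturbed. Origin at the centre of its underside.

How it is judged:
By the outcome, as a careful person would: the job done as asked, in the order asked, and still so for the second after the job is handed in, with the robot touching nothing.
It also fails if it takes over 51 s, if anything falls off the work surface, if the arm or the gripper's body presses on something with over 40 N, if the wrist force passes 120 N, or if a joint passes its speed limit or range.

## Working session

There is one attempt and no reset: what is moved stays moved. The work goes in short steps, Python scripts to look and compute and a tool call to move; the robot and the scene stay as the last step left them, time stands still between calls to the robot, and variables do not carry over. Pictures are saved under pics/ and viewed, about 8 in all and at most 12, crops included, and the job is handed in when it is done.

Besides the shell and the picture viewer there is one more tool, called after "Request:" by a JSON object that holds its "name" and its "arguments". move_arm: Moves the arm, as the interface text tells. Its arguments: {"type":"object","properties":{"moves":{"type":"string"},"grip":{"type":"number"},"grip_force":{"type":"number"}},"required":["moves"]}

```bash
mkdir -p pics
cat > h.py <<'E'
import numpy as np, cv2
from scipy.spatial.transform import Rotation as R
from workcell import bot
def att(p):
    a=np.array(p["attitude"],float)
    if a.shape==(3,3): return a
    return R.from_euler('xyz',a).as_matrix() if a.size==3 else R.from_quat(a).as_matrix()
def ray(p,uv):
    K=np.array(p["K"]);d=np.array([(uv[0]-K[0,2])/K[0,0],-(uv[1]-K[1,2])/K[1,1],-1.]);return att(p)@d
def at_z(p,uv,z):
    e=np.array(p["eye"],float);d=ray(p,uv);return e+d*(z-e[2])/d[2]
def deep(p,uv):
    c,r=int(round(uv[0])),int(round(uv[1]));w=p["z_map"][max(r-1,0):r+2,max(c-1,0):c+2];w=w[w>0]
    return np.array(p["eye"])+ray(p,uv)*np.median(w) if w.size else None
def cloud(p):
    z=p["z_map"];v,u=np.mgrid[:384,:512];K=np.array(p["K"])
    d=np.stack([(u-K[0,2])/K[0,0],-(v-K[1,2])/K[1,1],-np.ones(z.shape)],-1)*z[...,None]
    return d@att(p).T+np.array(p["eye"])
def proj(p,X):
    K=np.array(p["K"]);c=att(p).T@(np.array(X)-np.array(p["eye"]));return np.array([K[0,0]*c[0]/-c[2]+K[0,2],K[1,1]*-c[1]/-c[2]+K[1,2]])
def save(p,n): cv2.imwrite("pics/"+n,cv2.cvtColor(p["frame"],cv2.COLOR_RGB2BGR))
E
python3 - <<'E'
from h import *
np.set_printoptions(precision=4,suppress=True)
s=bot.observe();print(s)
ims=[]
for n in("scene","side"):
    p=bot.grab_frame(n);print(n,p["eye"],p["attitude"],p["K"],[k for k in p])
    save(p,n+"1.png")
    for l in("shelf","fence_mid","fixed_face","loose_face","front_carton_mid","rear_carton_mid","padlock","tape_roll","glue_jar","butt_hinge"):
        for q in bot.pinpoint(p,l)[:2]:
            print(l,np.array(q["at"]),round(q["conf"],2),"z30",at_z(p,q["at"],.03),"z58",at_z(p,q["at"],.058)[:2],"d",deep(p,q["at"]))
E
cd pics; python3 -c "
import cv2,numpy as np
a=cv2.imread('scene1.png');b=cv2.imread('side1.png');cv2.imwrite('both1.png',cv2.resize(np.vstack([a,b]),None,fx=.78,fy=.78))"
```

```text
{'clock': 0.0, 'qpos': array([ 1.2028,  0.522 , -0.0363,  1.6   ,  0.0212,  1.0211, -0.1128]), 'qd': array([ 0.    ,  0.0016, -0.0004,  0.0009, -0.0006,  0.0004, -0.0012]), 'joint_efforts': array([  0.0011, -92.7077,   1.9801, -36.9918,   0.0177,   0.0085,
        -0.0001]), 'position': array([ 0.1832, -0.5972,  0.2307]), 'tool_rot': array([-3.1405,  0.0001,  0.2977]), 'force': array([ 0.4825, -0.09  , -0.3172]), 'moment': array([-0.003 ,  0.0266,  0.0159]), 'grip_width': 0.08552466452985151}
scene [ 0.8956 -0.4042  0.7979] [ 0.6482 -0.0008  0.6658] [[377.5057   0.     246.4218]
 [  0.     377.5057 187.087 ]
 [  0.       0.       1.    ]] ['frame', 'z_map', 'K', 'eye', 'attitude', 'shot']
shelf [234.1 230.7] 0.61 z30 [ 0.5934 -0.0652  0.03  ] z58 [ 0.6045 -0.0776] d [ 0.6067 -0.0801  0.0637]
shelf [181.7 185.7] 0.58 z30 [ 0.404  -0.0453  0.03  ] z58 [ 0.4219 -0.0583] d [ 0.4332 -0.0666  0.0757]
fence_mid [184.4 183. ] 0.98 z30 [ 0.4033 -0.0347  0.03  ] z58 [ 0.4213 -0.0481] d [ 0.4042 -0.0354  0.0315]
fixed_face [259.5 196.8] 0.82 z30 [0.5814 0.0499 0.03  ] z58 [0.5929 0.0333] d [0.6
[... 1549 characters left out ...]
37  0.03  ] z58 [ 0.5677 -0.1051] d [ 0.5692 -0.0753  0.0314]
front_carton_mid [224.9 205.9] 0.62 z30 [0.4721 0.039  0.03  ] z58 [0.475  0.0023] d [ 0.4775 -0.0295  0.0823]
rear_carton_mid [272.5 209.3] 0.66 z30 [0.5841 0.0205 0.03  ] z58 [ 0.5818 -0.0153] d [ 0.5804 -0.0379  0.0756]
padlock [246.8 168.1] 0.63 z30 [0.5256 0.2036 0.03  ] z58 [0.526  0.1594] d [0.5259 0.1748 0.0483]
tape_roll [308.9 171.1] 0.94 z30 [0.6902 0.1801 0.03  ] z58 [0.683 0.137] d [0.6835 0.1397 0.0562]
glue_jar [315.5 328.7] 0.83 z30 [ 0.6378 -0.3127  0.03  ] z58 [ 0.6331 -0.3331] d [ 0.6327 -0.3345  0.0599]
butt_hinge [225.5 315.3] 0.56 z30 [ 0.4836 -0.2785  0.03  ] z58 [ 0.486  -0.3005] d [ 0.4843 -0.2847  0.038 ]
```

View pics/scene1.png

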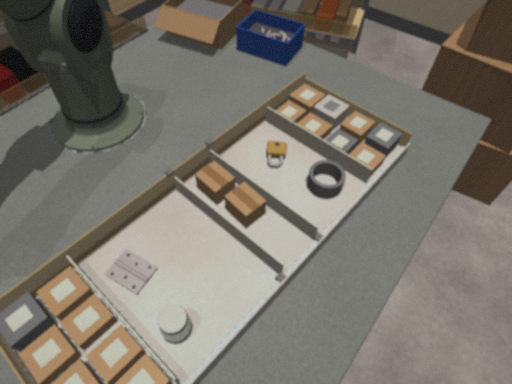

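View pics/side1.png

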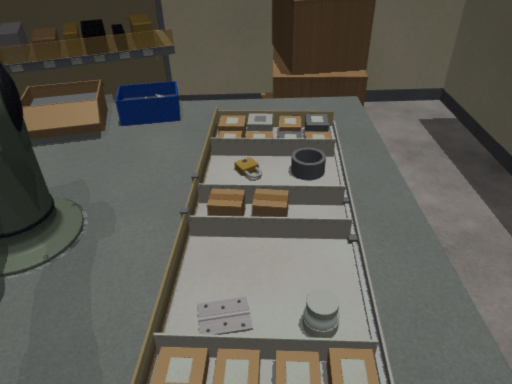

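The scene view shows front carton about (214,180), rear about (245,203), the loose divider from (178,180) to (282,274), and the fixed one from (212,148) to (319,234). The side view agrees. Next I measure the cartons and dividers from the depth maps.

```bash
cat >> h.py <<'E'
def cartons(p,view,lo=.080,hi=.093,box=(.39,.70,-.068,.035)):
    """top-face rects: centre, size, yaw"""
    C=cloud(p);f=cv2.cvtColor(p["frame"],cv2.COLOR_RGB2HSV)
    m=(C[...,2]>lo)&(C[...,2]<hi)&(C[...,0]>box[0])&(C[...,0]<box[1])&(C[...,1]>box[2])&(C[...,1]<box[3])&(f[...,1]>70)&(p["z_map"]>0)
    n,lab,st,_=cv2.connectedComponentsWithStats(m.astype(np.uint8))
    for i in range(1,n):
        if st[i,4]<60: continue
        q=C[lab==i];r=cv2.minAreaRect((q[:,:2]*1000).astype(np.float32))
        print(view,"n",st[i,4],"c",np.round(r[0],1),"size",np.round(r[1],1),"ang",round(r[2],1),"z",q[:,2].mean().round(4))
E
python3 - <<'E'
from h import *
np.set_printoptions(precision=4,suppress=True)
for n in("scene","side"):
    p=bot.grab_frame(n);cartons(p,n)
    C=cloud(p);f=cv2.cvtColor(p["frame"],cv2.COLOR_RGB2HSV)
    # dividers: low saturation, z near .085
    for nm,y0,y1 in(("fixed",.01,.075),("loose",-.125,-.045)):
        m=(C[...,2]>.072)&(C[...,2]<.090)&(C[...,0]>.42)&(C[...,0]<.76)&(C[...,1]>y0)&(C[...,1]<y1)&(f[...,1]<60)
        q=C[m]
        if len(q)<10: print(nm,len(q));continue
        k=np.polyfit(q[:,0],q[:,1],1);print(n,nm,len(q),"slope",k[0],"y@.58",np.polyval(k,.58),"std",(q[:,1]-np.polyval(k,q[:,0])).std(),q[:,0].min(),q[:,0].max())
    m=(C[...,2]>.085)&(C[...,2]<.106)&(C[...,0]>.36)&(C[...,0]<.44)&(C[...,1]>-.45)&(C[...,1]<.35)
    q=C[m]
    if len(q)>10:
        k=np.polyfit(q[:,1],q[:,0],1);print(n,"fence x@y-.035",np.polyval(k,-.035),"slope",k[0],len(q),q[:,2].max())
    # back deck edge
    big=cv2.resize(p["frame"][120:300,150:350] if n=="scene" else p["frame"][150:260,160:370],None,fx=3,fy=3,interpolation=2)
    cv2.imwrite(f"pics/crop_{n}.png",big[...,::-1])
E
```

```text
scene n 681 c [480.7  -0.7] size [65.  78.1] ang 83.3 z 0.0853
scene n 777 c [579.9  -7.1] size [65.2 78.3] ang 81.5 z 0.0855
scene fixed 541 slope -0.07951522034534311 y@.58 0.0425357937731061 std 0.0014143075718333947 0.42037128215083575 0.7533394975981509
scene loose 522 slope -0.07974149741125104 y@.58 -0.0774445766222615 std 0.0014117309696409525 0.42015497526154144 0.7441725151428167
scene fence x@y-.035 0.4021028395513272 slope 0.07857877181675278 1737 0.10583184179245542
side n 625 c [478.2   1.5] size [68.8 75.8] ang 81.8 z 0.0844
side n 635 c [576.7  -6.7] size [67.4 76. ] ang 80.8 z 0.0845
side fixed 686 slope -0.07723434648577314 y@.58 0.04434863700140944 std 0.0017040304848173061 0.4205109725075388 0.7499709192998102
side loose 860 slope -0.07658997674592814 y@.58 -0.07600224016470296 std 0.0014972636865527745 0.42020403747187385 0.7409903605655846
side fence x@y-.035 0.3986578599005757 slope 0.07615628186157486 1323 0.10584554078357433
```

View pics/crop_scene.png

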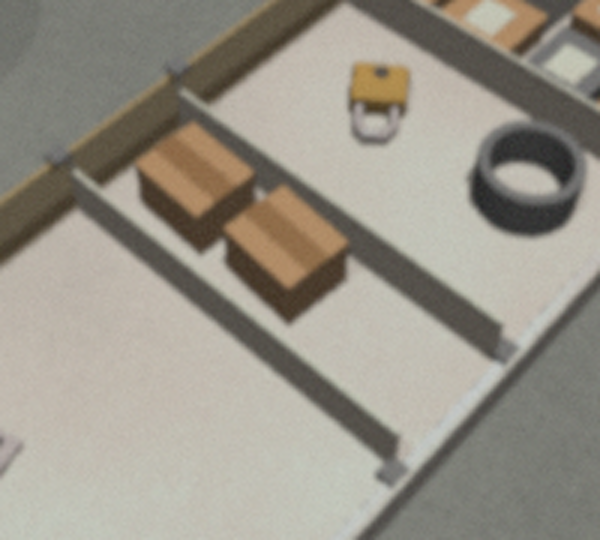

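Request:
{"name": "move_arm", "arguments": {"moves": "20 -14 0 0; 50 -34 0 0; 84 -57 0 0; 118 -80 0 0; 152 -103 0 0; 186 -126 0 0; 220 -149 0 0; 254 -172 0 0; 288 -195 0 0; 311 -210 0 0", "grip": 0.4}}

```text
clock: 2.03
position: [0.4212, -0.3021, 0.2316]
tool_rot: [-3.141, -0.001, 0.3]
force: [1.1, 0.6, -0.4]
grip_width: 0.0347
```

Request:
{"name": "move_arm", "arguments": {"moves": "34 -23 0 0.05; 68 -46 0 0.1; 102 -69 0 0.15; 136 -92 0 0.2; 170 -115 0 0.25; 204 -138 5 0.3; 238 -161 10 0.34; 272 -184 20 0.376; 300 -202 30 0.376; 312 -210 40 0.376"}}

```text
clock: 2.87
position: [0.6578, -0.008, 0.1905]
tool_rot: [-3.14, -0.001, -0.074]
force: [0.7, 0.5, 1.0]
grip_width: 0.0343
```

```bash
cat > st.py <<'E'
from h import *
np.set_printoptions(precision=4,suppress=True)
F=np.array([.403,-.0355]);a=-.078;ex=np.array([np.cos(a),np.sin(a)]);ey=np.array([-ex[1],ex[0]])
def st(): 
    s=bot.observe();d=s["position"][:2]-F
    print("t",s["clock"],"pos",s["position"],"rot",s["tool_rot"],"s,t mm",1e3*np.array([d@ex,d@ey]),"F",s["force"],"grip",s["grip_width"],"q",s["qpos"])
E
python3 - <<'E'
from st import *
st();p=bot.grab_frame("wrist");save(p,"w1.png");cartons(p,"wrist")
E
```

```text
t 2.8667 pos [ 0.6578 -0.008   0.1905] rot [-3.1396 -0.0006 -0.0741] s,t mm [251.8428  47.2247] F [0.7102 0.4854 1.019 ] grip 0.03432582148260719 q [ 0.0036  0.6165 -0.1253  1.5422  0.0845  0.9873 -1.7902]
wrist n 4252 c [578.9  -3.5] size [63.5 77.3] ang 81.3 z 0.0858
wrist n 487 c [513.3  -1.5] size [63.  10.3] ang 82.7 z 0.0846
```

View pics/w1.png

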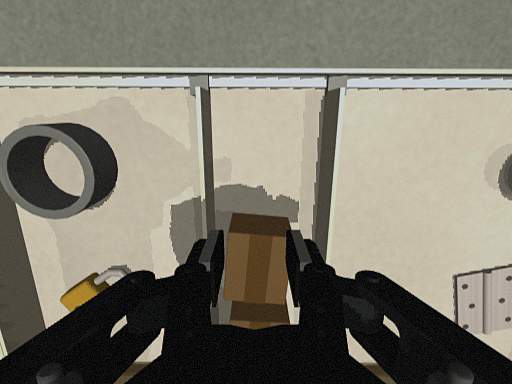

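Request:
{"name": "move_arm", "arguments": {"moves": "2 2 20 0; 2 2 50 0; 2 2 80 0; 2 2 105 0; 2 2 125 0; 2 2 138 0; 2 2 146 0; 2 2 148 0; -8 2 148 0; -18 2 148 0"}}

```text
clock: 3.75
position: [0.6381, -0.0139, 0.0442]
tool_rot: [-3.141, -0.001, -0.079]
force: [-0.7, -0.2, -0.5]
grip_width: 0.0341
```

Run:
```python
from st import *
st();p=bot.grab_frame("side");cartons(p,"side");p=bot.grab_frame("scene");cartons(p,"scene")
```

```text
t 3.75 pos [ 0.6381 -0.0139  0.0442] rot [-3.1414 -0.0015 -0.0785] s,t mm [232.7225  39.8215] F [-0.7151 -0.1646 -0.4553] grip 0.03406468492597598 q [ 0.0006  0.7742 -0.1087  1.6827  0.1196  0.6897 -1.8189]
side n 623 c [478.4   0.7] size [66.5 77.1] ang 84.3 z 0.0843
side n 635 c [576.9  -5.5] size [66.8 76.2] ang 80.7 z 0.0845
scene n 97 c [404.1  -9.7] size [88.5  4.4] ang 86.5 z 0.0859
scene n 687 c [480.8  -0.9] size [65.1 78.6] ang 82.4 z 0.0853
scene n 443 c [573.3  -7.2] size [63.5 64.3] ang 80.8 z 0.0854
```

Request:
{"name": "move_arm", "arguments": {"moves": "-5 -4 0 0; -10 -4 0 0; -15 -4 0 0; -20 -4 0 0; -25 -4 0 0; -30 -4 0 0; -35 -4 0 0; -40 -4 0 0; -45 -4 0 0; -50 -4 0 0"}}

```text
clock: 4.68
position: [0.588, -0.0059, 0.0435]
tool_rot: [-3.142, -0.001, -0.078]
force: [4.9, -0.2, 2.4]
grip_width: 0.0339
```

Run:
```python
from st import *
st();p=bot.grab_frame("side");cartons(p,"side");save(p,"s3.png");p=bot.grab_frame("scene");cartons(p,"scene")
```

```text
t 4.6833 pos [ 0.588  -0.0059  0.0435] rot [-3.1415 -0.0009 -0.0782] s,t mm [182.1672  43.9133] F [ 4.8864 -0.1988  2.4134] grip 0.03388816733652222 q [-0.0162  0.7175 -0.107   1.823   0.1237  0.6066 -1.8477]
side n 1229 c [499.4  -6.9] size [ 79.6 152.4] ang 85.2 z 0.0844
scene n 99 c [404.  -11.1] size [86.6  5.2] ang 85.2 z 0.0865
scene n 964 c [486.6  -2.5] size [ 65.4 124.4] ang 85.9 z 0.0854
```

Request:
{"name": "move_arm", "arguments": {"moves": "-4 0 0 0; -8 0 0 0; -11 0 0 0; -13 0 0 0; -14 0 0 0; -15 0 0 0; -16 0 0 0; -16.5 0 0 0; -17 0 0 0; -17 0 0 0"}}

```text
clock: 5.62
position: [0.5713, -0.0046, 0.0434]
tool_rot: [-3.142, -0.0, -0.078]
force: [4.3, -1.4, 3.2]
grip_width: 0.0343
```

Run:
```python
from st import *
st();p=bot.grab_frame("side");cartons(p,"side")
```

```text
t 5.6167 pos [ 0.5713 -0.0046  0.0434] rot [-3.1416 -0.0003 -0.0783] s,t mm [165.3694  43.9511] F [ 4.322  -1.409   3.1649] grip 0.03434742500171947 q [-0.0204  0.6996 -0.1063  1.8678  0.125   0.5802 -1.8557]
side n 1259 c [479.9  -5.3] size [ 80.6 157.6] ang 85.3 z 0.0844
```

Not at the stop yet (force is sliding level). I'll creep on until the force rises.

Request:
{"name": "move_arm", "arguments": {"moves": "-0.5 0 0 0; -1 0 0 0; -1.5 0 0 0; -2 0 0 0; -2.5 0 0 0; -3 0 0 0; -3 0 0 0; -3 0 0 0; -3 0 0 0; -3 0 0 0"}}

```text
clock: 6.5
position: [0.5683, -0.0043, 0.0433]
tool_rot: [-3.142, -0.0, -0.078]
force: [5.1, 0.0, 3.5]
grip_width: 0.0339
```

Request:
{"name": "move_arm", "arguments": {"moves": "-0.5 0 0 0; -1 0 0 0; -1.5 0 0 0; -2 0 0 0; -2.5 0 0 0; -3 0 0 0; -3 0 0 0; -3 0 0 0; -3 0 0 0; -3 0 0 0"}}

```text
clock: 7.33
position: [0.567, -0.0044, 0.0437]
tool_rot: [-3.141, -0.004, -0.079]
force: [15.2, -3.3, -1.8]
grip_width: 0.0342
```

Run:
```python
from st import *
st();p=bot.grab_frame("side");cartons(p,"side");p=bot.grab_frame("scene");cartons(p,"scene")
cv2.imwrite("pics/c3.png",cv2.resize(p["frame"][130:260,160:300],None,fx=4,fy=4,interpolation=2)[...,::-1])
```

```text
t 7.3333 pos [ 0.567  -0.0044  0.0437] rot [-3.1413 -0.0036 -0.0786] s,t mm [161.0931  43.8187] F [15.166  -3.3367 -1.7989] grip 0.03420080959196292 q [-0.0219  0.6933 -0.1055  1.8822  0.1259  0.5689 -1.8586]
side n 1256 c [477.7  -5.3] size [ 79.7 152.5] ang 85.9 z 0.0845
scene n 990 c [463.9 -12.2] size [ 87.4 124.9] ang 86.7 z 0.0855
```

View pics/c3.png

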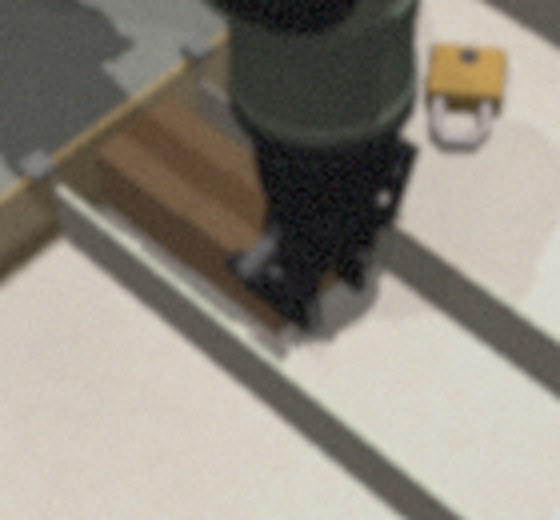

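The carton row is against the fence: the force jumped from 5 to 15 N at the expected position. Next I back off, lift, and go round to the right of the loose divider.

Request:
{"name": "move_arm", "arguments": {"moves": "5 0 0 0; 12 0 0 0; 20 0 0 0; 25 0 0 0; 25 0 -20 0; 25 0 -55 0; 25 0 -90 0; 15 15 -110 0; 0 40 -110 0; -20 70 -110 0"}}

```text
clock: 8.27
position: [0.5407, -0.0717, 0.1545]
tool_rot: [-3.141, -0.002, -0.076]
force: [0.7, -0.9, -0.4]
grip_width: 0.0345
```

Request:
{"name": "move_arm", "arguments": {"moves": "-15 25 0 0; -25 38 0 0; -30 40 0 0; -30 40 0 0; -30 40 20 0; -30 40 50 0; -30 40 80 0; -30 40 95 0; -30 40 102 0; -30 40 102 0", "grip": 0}}

```text
clock: 9.1
position: [0.5067, -0.1087, 0.05]
tool_rot: [-3.141, 0.002, -0.077]
force: [0.2, 0.5, 0.2]
grip_width: -0.0002
```

```bash
cat >> st.py <<'E'
def look():
    for n in("side","scene"):
        p=bot.grab_frame(n);cartons(p,n,box=(.37,.60,-.09,.06));C=cloud(p);f=cv2.cvtColor(p["frame"],cv2.COLOR_RGB2HSV)
        D=C[...,:2]-F;s,t=D@ex,D@ey
        for nm,lo,hi in(("fixed",.07,.11),("loose",-.045,.036)):
            q=t[(C[...,2]>.074)&(C[...,2]<.090)&(s>.17)&(s<.33)&(t>lo)&(t<hi)&(f[...,1]<60)];print(n,nm,len(q),1e3*np.median(q) if len(q) else 0)
    return p
E
python3 - <<'E'
from st import *
st();look()
E
```

```text
t 9.1 pos [ 0.5067 -0.1087  0.05  ] rot [-3.141   0.0022 -0.0768] s,t mm [109.1066 -64.8498] F [0.2199 0.526  0.1863] grip -0.00015943004779307395 q [ 0.174   0.6337 -0.1037  2.0033  0.1241  0.5127 -1.6656]
side n 577 c [441.6   4.6] size [91.2 79.4] ang 85.9 z 0.0845
side n 173 c [541.   -4.8] size [65.3 26.8] ang 84.1 z 0.0843
side fixed 298 93.27318133324965
side loose 379 -26.717539365910223
scene n 905 c [491.9  -1.5] size [ 65.1 133.8] ang 85.0 z 0.0854
scene fixed 254 91.12544516228377
scene loose 259 -28.522866799231306
```

Request:
{"name": "move_arm", "arguments": {"moves": "0 -6 0 0; 0 -12 0 0; 0 -18 0 0; 0 -24 0 0; 0 -30 0 0; 0 -36 0 0; 0 -42 0 0; 0 -47 0 0; 0 -52 0 0; 0 -56 0 0"}}

```text
clock: 10.03
position: [0.5112, -0.0534, 0.0513]
tool_rot: [-3.142, -0.0, -0.078]
force: [0.7, -1.3, 1.2]
grip_width: 0.0
```

Run:
```python
from st import *
st();look()
```

```text
t 10.0333 pos [ 0.5112 -0.0534  0.0513] rot [-3.1416 -0.     -0.078 ] s,t mm [109.2336  -9.4454] F [ 0.7169 -1.2584  1.1975] grip 2.668393427064375e-05 q [ 0.0584  0.626  -0.0936  2.0162  0.1136  0.5042 -1.7658]
side n 670 c [447.1  10.4] size [81.9 89.1] ang 85.7 z 0.0846
side n 217 c [541.2  -3.3] size [66.2 26.7] ang 84.8 z 0.0846
side fixed 299 93.21373296113799
side loose 343 4.518024628107626
scene n 73 c [399.6 -61.8] size [55.8  3.7] ang 87.7 z 0.0863
scene n 408 c [530.6  -3.8] size [64.6 54.4] ang 85.1 z 0.0854
scene fixed 248 91.22686522271636
scene loose 254 3.5169164917781113
```

Request:
{"name": "move_arm", "arguments": {"moves": "0 -2 0 0; 0 -4 0 0; 0 -6 0 0; 0 -8 0 0; 0 -10 0 0; 0 -12 0 0; 0 -14 0 0; 0 -16 0 0; 0 -17 0 0; 0 -18 0 0"}}

```text
clock: 10.97
position: [0.5123, -0.0367, 0.0512]
tool_rot: [3.141, 0.0, -0.079]
force: [-0.2, -5.6, -0.7]
grip_width: 0.0001
```

Run:
```python
from st import *
st();look()
```

```text
t 10.9667 pos [ 0.5123 -0.0367  0.0512] rot [ 3.1409  0.0004 -0.079 ] s,t mm [109.056    7.3207] F [-0.2253 -5.6271 -0.6861] grip 5.028139581351031e-05 q [ 0.0226  0.6259 -0.0899  2.0169  0.1104  0.5038 -1.797 ]
side n 623 c [447.6  17.7] size [65.9 90.8] ang 84.1 z 0.0846
side n 205 c [541.6   9.6] size [66.6 26.9] ang 88.0 z 0.0846
side fixed 296 93.18235842134759
side loose 342 21.263413804288987
scene n 92 c [400.5 -53.9] size [70.8  4. ] ang 84.6 z 0.0862
scene n 386 c [535.1  10.6] size [51.9 65.1] ang 0.4 z 0.0854
scene fixed 254 91.1735316520355
scene loose 256 19.68606270758745
```

Request:
{"name": "move_arm", "arguments": {"moves": "0 -0.5 0 0; 0 -1 0 0; 0 -1.5 0 0; 0 -2 0 0; 0 -2.4 0 0; 0 -2.8 0 0; 0 -3.2 0 0; 0 -3.5 0 0; 0 -3.5 0 0; 0 -3.5 0 0"}}

```text
clock: 11.9
position: [0.5125, -0.0331, 0.0512]
tool_rot: [3.141, 0.0, -0.079]
force: [-0.8, -4.1, 0.3]
grip_width: 0.0
```

Request:
{"name": "move_arm", "arguments": {"moves": "0 -0.3 0 0; 0 -0.6 0 0; 0 -0.9 0 0; 0 -1.2 0 0; 0 -1.5 0 0; 0 -1.5 0 0; 0 -1.5 0 0; 0 -1.5 0 0; 0 -1.5 0 0; 0 -1.5 0 0"}}

```text
clock: 12.73
position: [0.5126, -0.0328, 0.0512]
tool_rot: [3.14, 0.001, -0.08]
force: [-0.7, -12.4, -0.5]
grip_width: 0.0001
```

Run:
```python
from st import *
st();look()
```

```text
t 12.7333 pos [ 0.5126 -0.0328  0.0512] rot [ 3.14    0.0005 -0.0801] s,t mm [109.0158  11.222 ] F [ -0.7158 -12.3725  -0.5099] grip 5.7896961407434284e-05 q [ 0.0129  0.6259 -0.088   2.0169  0.1099  0.504  -1.8057]
side n 615 c [447.9  22.3] size [67.8 89.1] ang 85.5 z 0.0846
side n 206 c [542.1  13.7] size [66.3 27.6] ang 85.3 z 0.0846
side fixed 305 93.20862661899606
side loose 347 25.0471435877934
scene n 92 c [400.8 -52.3] size [74.6  4.6] ang 84.8 z 0.0863
scene n 378 c [532.9  13.4] size [62.9 53.2] ang 85.5 z 0.0852
scene fixed 249 91.36638834802979
scene loose 253 23.30846749579575
```

The divider stopped with the force rising to 12 N, at a clear width of about 64 mm. I back off, lift clear and check.

Request:
{"name": "move_arm", "arguments": {"moves": "0 3 0 0; 0 10 0 0; 0 20 0 0; 0 30 0 0; 0 35 -20 0; 0 35 -55 0; 0 35 -90 0; 0 60 -120 0; 0 95 -140 0; 0 130 -150 0"}}

```text
clock: 13.67
position: [0.5032, -0.1625, 0.2044]
tool_rot: [3.141, -0.004, -0.077]
force: [1.3, -0.9, 0.1]
grip_width: -0.0003
```

Request:
{"name": "move_arm", "arguments": {"moves": "0 35 0 0; 0 70 0 0; 0 105 0 0; 0 130 0 0; 0 150 0 0; 0 160 0 0; 0 160 0 0; 0 160 0 0; 0 160 0 0; 0 160 0 0"}}

```text
clock: 14.5
position: [0.4906, -0.3189, 0.2014]
tool_rot: [-3.141, -0.0, -0.077]
force: [-0.1, -0.1, 0.4]
grip_width: -0.0
```

Run:
```python
from st import *
st();p=look();q=bot.grab_frame("side")
A=cv2.resize(p["frame"][130:260,160:330],(800,612)[:1]*1+(600,),interpolation=2) if 0 else cv2.resize(p["frame"][140:230,170:300],(560,388),interpolation=2)
B=cv2.resize(q["frame"][170:240,170:370],(560,196),interpolation=2)
cv2.imwrite("pics/fin.png",np.vstack([A,B])[...,::-1])
```

```text
t 14.5 pos [ 0.4906 -0.3189  0.2014] rot [-3.1412 -0.0001 -0.0766] s,t mm [ 109.4001 -275.7536] F [-0.1455 -0.12    0.4217] grip -2.8264457672814576e-05 q [ 0.5264  0.4917 -0.0715  1.7371  0.042   0.9144 -1.2096]
side n 282 c [533.2  13.9] size [61.9 46.8] ang 81.4 z 0.0846
side fixed 297 93.14638533242723
side loose 341 25.229855335640757
scene n 1274 c [482.5  18.4] size [ 63.9 155.9] ang 85.4 z 0.0856
scene n 76 c [401.  -48.8] size [67.8  4.3] ang 85.2 z 0.0866
scene fixed 255 91.24098976872317
scene loose 256 23.255171338970765
```

View pics/fin.png

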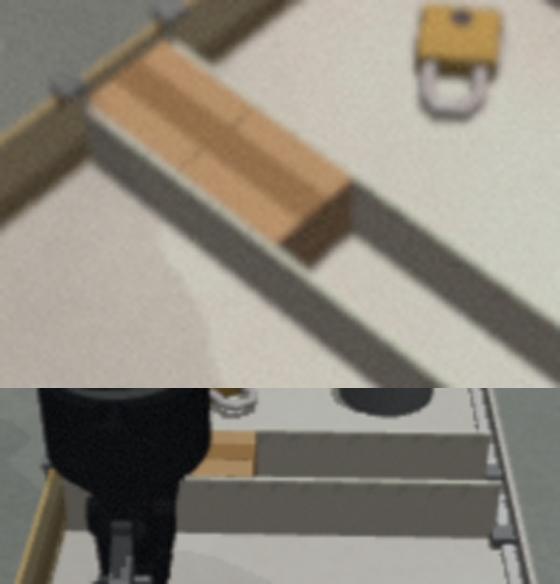

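Request:
{"name": "move_arm", "arguments": {"moves": "0 35 0 0; 0 70 0 0; 0 105 0 0; 0 140 -10 0; 0 170 -10 0; 0 190 -10 0; 0 200 -10 0; 0 200 -10 0; 0 200 -10 0; 0 200 -10 0"}}

```text
clock: 15.48
position: [0.4754, -0.5179, 0.2113]
tool_rot: [-3.141, -0.0, -0.077]
force: [0.9, 0.7, -0.4]
grip_width: 0.0001
```

Run:
```python
from st import *
st();look()
ims=[]
for n in("side","scene"):
    p=bot.grab_frame(n)
    C=cloud(p);D=C[...,:2]-F;s,t=D@ex,D@ey;f=cv2.cvtColor(p["frame"],cv2.COLOR_RGB2HSV)
    m=(abs(C[...,2]-.0855)<.004)&(s>-.012)&(s<.2)
    for lo in(.03,.045,.06,.075):
        k=m&(t>lo)&(t<lo+.015)&(f[...,1]>70);print(n,lo,"s range",1e3*np.percentile(s[k],[0,1,99,100]))
    g=lambda S,T:proj(p,[*(F+S*ex+T*ey),.086])
    # rectified top view at z=.086, 4px/mm, s -20..180, t 10..110
    src=np.float32([g(-.02,.11),g(.18,.11),g(.18,.01),g(-.02,.01)]);dst=np.float32([[0,0],[800,0],[800,400],[0,400]])
    ims.append(cv2.resize(cv2.warpPerspective(p["frame"],cv2.getPerspectiveTransform(src,dst),(800,400),flags=2),(800,300) if 0 else (560,280)))
cv2.imwrite("pics/rect.png",np.vstack(ims)[...,::-1])
```

```text
t 15.4833 pos [ 0.4754 -0.5179  0.2113] rot [-3.1407 -0.0001 -0.0766] s,t mm [ 109.7606 -475.2497] F [ 0.8888  0.6624 -0.3533] grip 0.00011511887498707554 q [ 0.7691  0.6692 -0.0421  1.3859  0.0286  1.0876 -0.9246]
side n 343 c [525.2  14.2] size [65.2 60. ] ang 88.1 z 0.0847
side fixed 300 93.21458137274628
side loose 346 25.293714994990925
scene n 1269 c [482.6  17. ] size [ 65.1 156.2] ang 84.5 z 0.0856
scene n 70 c [400.5 -52.7] size [74.3  3.5] ang 85.0 z 0.0866
scene fixed 254 91.21809694582687
scene loose 249 23.292544713193198
side 0.03 s range [108.5049 110.6584 146.8478 147.0224]
side 0.045 s range [ 93.8319  95.854  148.4504 148.5045]
side 0.06 s range [ 87.8731  90.2931 147.7302 147.7505]
side 0.075 s range [ 86.5502  86.7281 147.1599 147.2516]
scene 0.03 s range [ -2.2818  -1.0129 151.0946 151.7426]
scene 0.045 s range [ -2.1681  -0.9085 151.2023 152.7901]
scene 0.06 s range [ -2.35    -1.6193 151.1582 151.599 ]
scene 0.075 s range [ -1.6404   0.1346 151.4339 151.9021]
```

View pics/rect.png

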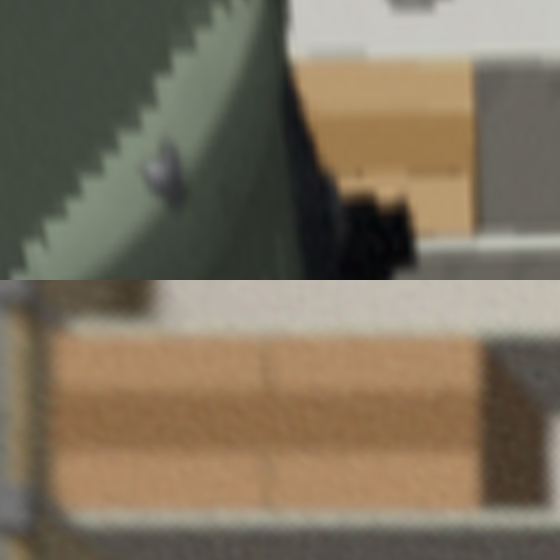

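```bash
python3 -c "
from workcell import bot
print(bot.job_done(), bot.observe()['clock'])"
```

```text
the job is handed in; nothing more can be done
the job is handed in; nothing more can be done
```

I fronted up both cartons and handed the job in after about 16 s of the 51 s allowed. I pushed the row forward with two fingertips until it stopped at the fence, where the force rose from about 5 N to 15 N. Then I slid the loose divider left from outside until it stopped at about 12 N, backed off and moved the hand well clear.

**Last checks**
- **Row:** in the scene camera it runs from about -1.5 to 151.5 mm from the fence. That matches 152 mm for two cartons, with only a thin seam between them. It is square to the dividers to within about 0.5°.
- **Lane:** the clear width is about 64 mm, so the cartons are snug.
- **Neighbouring stock:** the arm stayed clear of it throughout, but I did not re-measure each item afterwards.

**Disagreements:** the arm blocked part of the side camera's last view, so it confirmed only the divider spacing and the rear end of the row. It put that rear edge 3–5 mm nearer the fence than the scene camera did. I relied on the scene camera and the force at the stop.

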